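Zero the push-and-turn timer dial, count four clicks, start it

TASK

Set the bench timer to four and start it: push the dial in gently and keep it in while you turn it anticlockwise back to its end stop, then clockwise by exactly four clicks without going past the fourth, and let it spring out again. Then press the start button beside it all the way down once the dial stands on four, and leave the things round the timer where they are.

Things in the scene. Friction and masses are not known exactly. Their poses are not given: they have to be found in the camera images.
- timer_box: grey enclosure, 130 mm (its x) by 190 mm (its y) by 50 mm tall, fixed to the bench, turned (yaw -0.4 to 0.1). Origin at the centre of its underside, on the bench; z up. Its top carries the dial (at x 0, y +35 mm in its frame) and the start button (at x 0, y -57 mm). Small black ribs on the top mark the dial's positions.
- dial_axis (a point): on the dial's vertical axis, on the box's top face. Over it: a black flange disc, 68 mm across, 8 mm thick, and in its middle a fluted round grip, 35 mm across, 26 mm tall. Its height differs from unit to unit: at rest the flange's upper face lies anywhere from 28 to 50 mm above this point; this is not measured and must be felt or seen. A white rib on the flange points to the setting.
- dial_stop (a point): black rib on the box's top, 45 mm from the dial's axis towards -x of the box, to which the dial points at its anticlockwise end stop. The dial turns only while pushed in: at rest a lug locks it, and it is free when pushed down 5 mm or more against a spring (3 N at first, 1 N more per mm); it bottoms hard at 7 mm, 10 N. More than 17 N on the flange breaks it.
- dial_four (a point): black rib on the box's top, 45 mm from the dial's axis, to which the dial points on its fourth click, 80 degrees clockwise (seen from above) from the stop's rib. To push the dial in, let fingertips that straddle its round grip rest on the flange; the dial springs out again when let go.
- dial (a joint): angle of the dial in rad: 0 at its anticlockwise end stop, growing clockwise seen from above; a click every 0.349 rad (20 degrees), so four is 1.396; the other end stop is at 2.793. It starts on click 2, 3 or 4. A spring detent of about 0.1 N m snaps it into each click, also while pushed in.
- start_top (a point): centre of the upper face of the start button, a round grey push cap of 24 mm diameter in a black collar on the box's top. It springs back.
- start (a joint): travel of the start button in m: 0 out, 0.006 fully down (5 N). It must not be pressed while the dial is not on four.
- solder_reel: reel of solder wire, 53 mm diameter, 43 mm tall, standing to the +y side of the box; origin at the centre of its underside. To be left alone.
- driver: small screwdriver, 156 mm long, 12 mm thick, lying in front (robot's side) of the box; origin at the centre of its underside. To be left alone.
- flux_jar: round flat jar, 46 mm diameter, 22 mm tall, behind the box at its -y side; origin at the centre of its underside. To be left alone.

How it is judged:
By the outcome, as a careful person would: the job done as asked, in the order asked, and still so for the second after the job is handed in, with the robot touching nothing.
It also fails if it takes over 72 s, if anything falls off the work surface, if the arm or the gripper's body presses on something with over 40 N, if the wrist force passes 120 N, or if a joint passes its speed limit or range.

ROBOT

A 6-joint arm with a two-finger parallel gripper is mounted at the origin on a cart in front of the work surface, level with it; the furniture and walls round the work are solid. World frame = base frame: x ahead of the robot, y to its left, z up, the work surface at z = 0. Lengths are in m, angles in rad, forces in N, time in s.
With the tool pointing down it reaches from about 0.3 to 0.875 m from the base axis. Payload 6.4 kg.
Tool frame: the origin (TCP) lies midway between the tips of the shut fingers; the grasp point (between the pads) lies 19 mm behind it; z points along the fingers, y is the line along which they close (so a half turn about z gives the same grasp; the last joint's range is limited). The gripper opens to 85 mm and grips with 20 to 120 N. Pads are 22 mm wide; open, the fingers measure 114 mm over their backs; the gripper's body (76 mm by 85 mm) begins 54 mm behind the grasp point. The pads swing forward as they close: fully open they stand 13 mm farther back than shut.
Start: joints at [-1.375, 0.181, 1.607, -0, 1.354, -0.206], TCP at [0.225, -0.529, 0.231] pointing down, gripper open.
Joint ranges: [-2.99, 2.99], [-0.89, 2.07], [0.3, 2.58], [-1.14, 4.28], [0, 2.63], [-3.12, 3.12]. Speed limits (rad/s): [2.57, 2.57, 3.01, 3.14, 3.14, 3.14].

INTERFACE

Orientations are given as a unit quaternion [w, x, y, z].
In Python, from bench import ctrl gives the robot as it stands.
- The arm moves only by the tool send_rows, never from a script. Its argument "motion" is a list of rows, each a list of 7 numbers: the turn, a rotation vector about the tool's x, y, z in degrees, then the shift along the tool's x, y, z in mm, then the closure, from -1 (fully open) to 1 (shut). In form: [[rx, ry, rz, tx, ty, tz, grip], ...]. A call has exactly 10 rows; each row shifts and turns the commanded pose from where the row before left it, along the tool's axes as they then stand; what a row does not reach is not made up. A row lasts 1/10 s, in which the tool goes at most 50 mm and 8.59 degrees, less where a joint would pass 70% of its speed; a pose out of reach is approached as far as the arm can. A call is refused whole if a number of a shift passes 50 or a number of a turn 8.59, either way. A call with a gripper value outside its range is refused whole. The fingers move at their own pace and stop on an object; the grip force is fixed at half the most. Time passes only in rows, so rows that do not move let the fingers close, or fill a call up. It gives the time, the measured TCP pose, the force, the opening and the grip force at its end, in the units of the state.
- ctrl.get_obs(): the state, without advancing time (a new reading comes with each control period).
- ctrl.camera(name): name is "scene" or "top" or "wrist"; returns a dict with "color" (400x640x3 uint8, red, green, blue), "z_map" (400x640 float32, m along the optical axis (not along the pixel's ray), 0 where there is no reading), "mtx" (3x3 intrinsics, pixels), "extrinsics" (4x4, takes a point from camera to world coordinates); the wrist camera has in their place "hand_eye" (4x4, takes a point from camera to tool coordinates, whose origin is the TCP and whose axes are the flange's). Camera axes: x right, y down, z forward; pixel columns grow to the right and rows downward; lengths in m; the calibration is good to about 2 mm. A picture is of the moment at which its call begins: read the wrist's pose just before it.
- ctrl.hand_in(): hands the job in; it is judged then, once.
The state is a dict: "time_s": time; "q": joint angles; "dq": joint speeds; "joint_efforts": joint torques, N m; "eef_pos": TCP position; "eef_rot": TCP orientation; "wrist_force": force on the tool from outside, world axes, zero at the start; "torque": the same for the moment, N m; "opening": opening from 0.0 (shut) to 1.0 (fully open); "grasp_force": force on a finger pad.
Only numpy, scipy, OpenCV 4.12 (cv2) and the standard library are available. Lean on these libraries where they do the work, as an engineer would, in place of code of your own. Each camera call takes 0.05 s, during which the arm holds its last target. There are 200 camera calls.

## Working session

There is one attempt and no reset: what is moved stays moved. The work goes in short steps, Python scripts to look and compute and a tool call to move; the robot and the scene stay as the last step left them, time stands still between calls to the robot, and variables do not carry over. Pictures are saved under pics/ and viewed, at most 10 in all, crops included, and the job is handed in when it is done.

Besides the shell and the picture viewer there is one more tool, called after "Emit:" by a JSON object that holds its "fn" and its "kwargs", one argument or row to a line. send_rows: Moves the arm, as the interface text tells. Its arguments: {"type":"object","properties":{"motion":{"type":"array","items":{"type":"array","items":{"type":"number"}}}},"required":["motion"]}

```bash
ls; mkdir -p pics
python3 - <<'E'
from bench import ctrl
import cv2,numpy as np
o=ctrl.get_obs();print({k:np.round(v,3) for k,v in o.items()})
ims=[]
for n in("top","scene"):
    c=ctrl.camera(n);np.savez(f"pics/{n}0.npz",**c);cv2.imwrite(f"pics/{n}0.png",c["color"][...,::-1]);print(n,c["mtx"],c["extrinsics"].round(3))
    ims.append(c["color"][...,::-1])
E
```

```text
pics
{'time_s': np.float64(0.0), 'q': array([-1.375,  0.182,  1.608,  0.   ,  1.354, -0.206]), 'dq': array([ 0.001, -0.   , -0.   ,  0.002,  0.001,  0.002]), 'joint_efforts': array([ 0.0000e+00, -4.4487e+01, -3.5134e+01, -0.0000e+00,  9.0000e-03,
       -0.0000e+00]), 'eef_pos': array([ 0.225, -0.529,  0.23 ]), 'eef_rot': array([-0.001,  0.98 ,  0.2  ,  0.   ]), 'wrist_force': array([-0.14 ,  0.702, -0.1  ]), 'torque': array([-0.072,  0.042, -0.002]), 'grasp_force': np.float64(0.0), 'opening': np.float64(1.0)}
top [[425.73675593   0.         319.38816606]
 [  0.         425.73675593 202.23900414]
 [  0.           0.           1.        ]] [[ 0.017 -0.995  0.097  0.467]
 [-1.    -0.016  0.01   0.169]
 [-0.009 -0.097 -0.995  0.936]
 [ 0.     0.     0.     1.   ]]
scene [[460.40624227   0.         321.13470916]
 [  0.         460.40624227 205.27698486]
 [  0.           0.           1.        ]] [[-0.566 -0.402  0.72  -0.06 ]
 [-0.824  0.252 -0.508  0.608]
 [ 0.023 -0.88  -0.474  0.489]
 [ 0.     0.     0.     1.   ]]
```

View pics/top0.png

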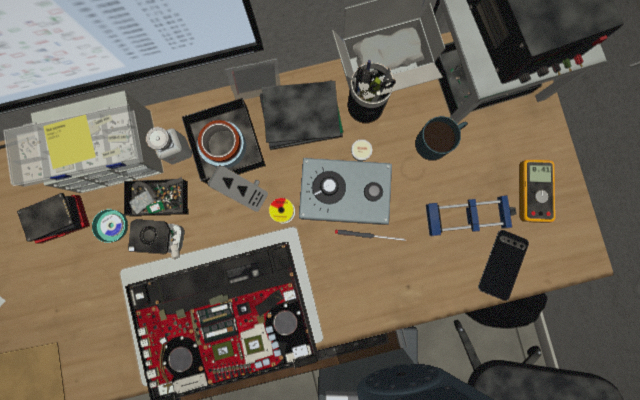

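View pics/scene0.png

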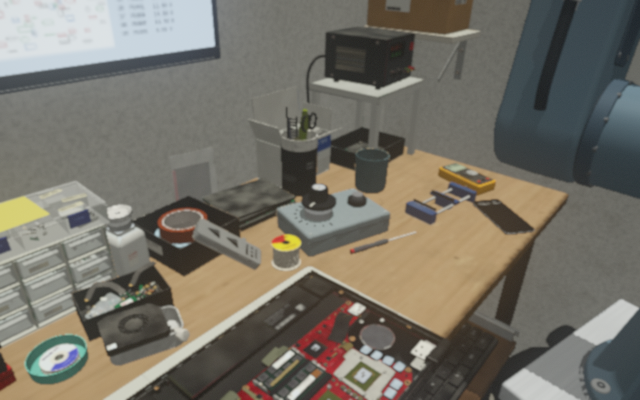

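The top view shows the box about (346,191), with the dial near (328,187) and the button near (373,191). The reel is at (281,210), the driver at (370,236) and the jar at (362,150). Next I measure these.

```bash
cat > h.py <<'E'
import numpy as np,cv2
def plane(c,uv,z,E=None):
    "cast pixel onto world plane z"
    E=c["extrinsics"] if E is None else E
    d=E[:3,:3]@np.linalg.inv(c["mtx"])@np.r_[uv,1.]; t=(z-E[2,3])/d[2]
    return E[:3,3]+t*d
def cloud(c,E=None):
    E=c["extrinsics"] if E is None else E
    h,w=c["z_map"].shape; u,v=np.meshgrid(np.arange(w),np.arange(h))
    p=np.linalg.inv(c["mtx"])@np.stack([u.ravel(),v.ravel(),np.ones(h*w)])*c["z_map"].ravel()
    return (E[:3,:3]@p+E[:3,3:]).T.reshape(h,w,3)
E
python3 - <<'E'
from h import *
c=dict(np.load("pics/top0.npz"));P=cloud(c)
z=P[...,2]; m=((z>.042)&(z<.058)).astype(np.uint8); roi=np.zeros_like(m); roi[150:235,290:400]=1; m&=roi
m=cv2.morphologyEx(m,cv2.MORPH_OPEN,np.ones((3,3)))
cn=max(cv2.findContours(m,0,2)[0],key=cv2.contourArea)
r=cv2.minAreaRect(cn);print(r, np.median(z[m>0]))
q=np.array([plane(c,p,.05)[:2] for p in cv2.boxPoints(r)]);print(q.round(4),q.mean(0))
print(np.linalg.norm(q-np.roll(q,1,0),axis=1))
hi=(z>.075)&(roi>0);print("dial hi",P[hi].reshape(-1,3).min(0),P[hi].max(0),np.median(P[hi],0))
for v in (187,):print((z[v,300:390:2]*1000).round(0))
for n,uv,h in(("reel",(281,210),.043),("jar",(362,150),.022),("drvL",(336,232),.006),("drvR",(405,240),.006)):print(n,plane(c,uv,h).round(3))
b=cv2.resize(c["color"][150:235,290:400],None,fx=7,fy=7,interpolation=cv2.INTER_CUBIC)[...,::-1];cv2.imwrite("pics/crop0.png",b)
E
```

```text
((345.42022705078125, 190.77626037597656), (90.76041412353516, 61.38023376464844), 3.5763344764709473) 0.05053741593364741
[[0.5184 0.2213]
 [0.6481 0.2161]
 [0.6389 0.0249]
 [0.5097 0.0328]] [0.57878834 0.12375933]
[0.18877331 0.12985164 0.19142484 0.12945155]
dial hi [0.46718627 0.06071347 0.07500368] [0.61421928 0.19103467 0.93627008] [0.57790001 0.15955861 0.0839931 ]
[  0.  49.  51.  51.  51.  51.  51.  83.  86.  84. 104. 111. 108. 111.
 110. 106. 107. 108. 111.  81.  84.  82.  83.  49.  48.  52.  50.  53.
  49.  49.  52.  51.  48.  61.  61.  75.  72.  73.  73.  63.  63.  51.
  52.  48.  53.]
reel [0.536 0.258 0.043]
jar [0.672 0.087 0.022]
drvL [0.493 0.141 0.006]
drvR [ 0.478 -0.009  0.006]
```

View pics/crop0.png

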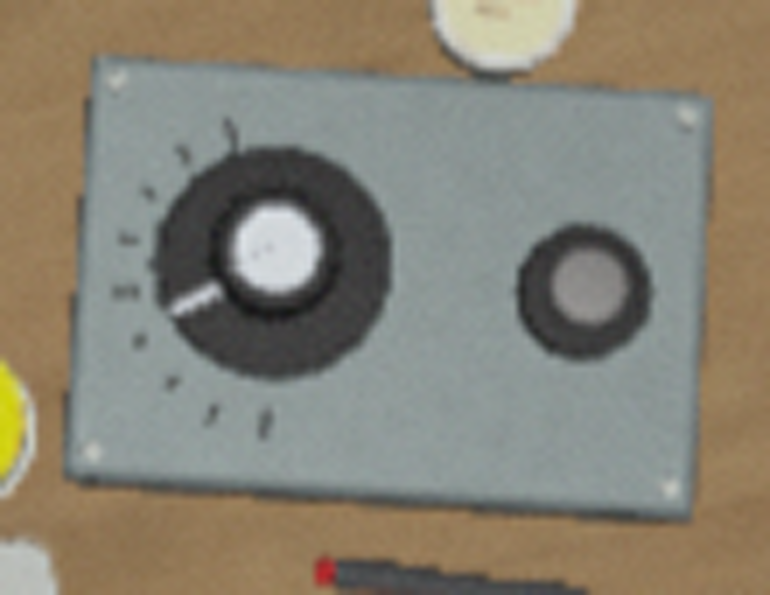

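The dial reads click 3, about 60° clockwise from the stop. I put its axis near (0.580, 0.159), the flange top near z = 0.083 and the grip top near 0.109. I'll move above it and turn so the fingers clear the white rib.

Emit:
{"fn": "send_rows", "kwargs": {
  "motion": [
    [0, 0, 0, 29.8, -24.7, 0, -1],
    [0, 0, 0, 29.8, -24.7, 0, -1],
    [0, 0, 0, 29.8, -24.7, 0, -1],
    [0, 0, 0, 29.8, -24.7, 0, -1],
    [0, 0, 0, 29.8, -24.7, 0, -1],
    [0, 0, 0, 29.8, -24.7, 0, -1],
    [0, 0, 0, 29.8, -24.7, 0, -1],
    [0, 0, 0, 29.8, -24.7, 0, -1],
    [0, 0, 0, 29.8, -24.7, 0, -1],
    [0, 0, 0, 29.8, -24.7, 0, -1]
  ]
}}

```text
time_s: 1.1
eef_pos: [0.4028, -0.1837, 0.2311]
eef_rot: [-0.0, 0.98, 0.199, -0.0]
wrist_force: [0.8, -0.2, 0.7]
opening: 0.999
grasp_force: 0.0
```

Emit:
{"fn": "send_rows", "kwargs": {
  "motion": [
    [0, 0, 0, 29.8, -24.7, 0, -1],
    [0, 0, 0, 29.8, -24.7, 0, -1],
    [0, 0, 0, 29.8, -24.7, 0, -1],
    [0, 0, 0, 29.8, -24.7, 0, -1],
    [0, 0, 0, 29.8, -24.7, 0, -1],
    [0, 0, 0, 29.8, -24.7, 0, -1],
    [0, 0, 0, 29.8, -24.7, 0, -1],
    [0, 0, 0, 29.8, -24.7, 0, -1],
    [0, 0, 0, 29.8, -24.7, 0, -1],
    [0, 0, 0, 29.8, -24.7, 0, -1]
  ]
}}

```text
time_s: 2.1
eef_pos: [0.5805, 0.1601, 0.2308]
eef_rot: [-0.0, 0.98, 0.2, -0.0]
wrist_force: [0.6, -1.0, -0.2]
opening: 0.999
grasp_force: 0.0
```

Emit:
{"fn": "send_rows", "kwargs": {
  "motion": [
    [0, 0, -8.5, 0, 0, 0, 0.0],
    [0, 0, -8.5, 0, 0, 0, 0.0],
    [0, 0, -8.5, 0, 0, 0, 0.0],
    [0, 0, -8.5, 0, 0, 0, 0.0],
    [0, 0, -8.5, 0, 0, 0, 0.0],
    [0, 0, -8.5, 0, 0, 0, 0.0],
    [0, 0, -8.5, 0, 0, 0, 0.0],
    [0, 0, -8.5, 0, 0, 0, 0.0],
    [0, 0, -8.5, 0, 0, 0, 0.0],
    [0, 0, -8.5, 0, 0, 0, 0.0]
  ]
}}

```text
time_s: 3.1
eef_pos: [0.5799, 0.1585, 0.2307]
eef_rot: [-0.0, 0.585, 0.811, -0.0]
wrist_force: [-0.4, 1.2, 0.2]
opening: 0.499
grasp_force: 0.0
```

```bash
cat >> h.py <<'E'
from scipy.spatial.transform import Rotation as R
def tool(o):
    w,x,y,z=o["eef_rot"]; T=np.eye(4);T[:3,:3]=R.from_quat([x,y,z,w]).as_matrix();T[:3,3]=o["eef_pos"];return T
E
python3 - <<'E'
from bench import ctrl
from h import *
o=ctrl.get_obs();T=tool(o);print({k:np.round(o[k],3) for k in("time_s","q","eef_pos","eef_rot","wrist_force","torque","opening")})
c=ctrl.camera("wrist");E=T@c["hand_eye"];print(E.round(3))
np.savez("pics/w1.npz",E=E,**c);cv2.imwrite("pics/w1.png",c["color"][...,::-1])
E
```

```text
{'time_s': np.float64(3.1), 'q': array([ 0.07 ,  0.239,  1.539,  0.   ,  1.365, -0.251]), 'eef_pos': array([0.58 , 0.158, 0.231]), 'eef_rot': array([-0.   ,  0.585,  0.811, -0.   ]), 'wrist_force': array([-0.444,  1.205,  0.161]), 'torque': array([0.06 , 0.031, 0.023]), 'opening': np.float64(0.499)}
[[ 0.949  0.303  0.092  0.557]
 [ 0.316 -0.906 -0.28   0.23 ]
 [-0.001  0.295 -0.955  0.373]
 [ 0.     0.     0.     1.   ]]
```

View pics/w1.png

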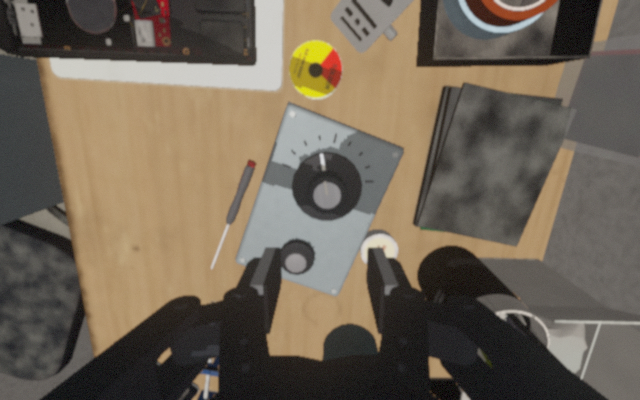

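The wrist view shows the flange near (327,185) with the white rib at (323,162). The grip top is at (327,195), the button at (297,257), and the jar and driver stand clear. I'll refine from this view's depth and colour.

Run:
```python
from h import *
c=dict(np.load("pics/w1.npz"));E=c["E"];P=cloud(c,E);col=c["color"].astype(int)
def circ(uvs,z):
    q=np.array([plane(c,p,z,E)[:2] for p in uvs]);(x,y),r=cv2.minEnclosingCircle(q.astype(np.float32)*1000);return x,y,r
roi=np.zeros((400,640),bool);roi[145:225,285:370]=1
z=P[...,2]
H=roi&(z>.098)&(z<.125);F=roi&(z>.072)&(z<.094);print("grip z",np.median(z[H]),"flange z",np.median(z[F]),"box z",np.median(z[230:245,330:345]))
for n,m in(("grip",H),("flange",roi&(z>.072))):
    cn=max(cv2.findContours(m.astype(np.uint8),0,2)[0],key=cv2.contourArea)[:,0]
    print(n,circ(cn,np.median(z[H if n=="grip" else F])))
B=np.zeros_like(roi);B[235:280,275:320]=1;B&=(z>.066)&(z<.085)
cn=max(cv2.findContours(B.astype(np.uint8),0,2)[0],key=cv2.contourArea)[:,0]
print("btn",np.median(z[B]),circ(cn,np.median(z[B])))
w=roi&(z<.1)&(col.min(2)>150)
zf=np.median(z[F]);q=np.array([plane(c,p[::-1],zf,E)[:2] for p in np.argwhere(w)])
print("rib",len(q),q.mean(0),np.degrees(np.arctan2(*(q.mean(0)-[.580,.159])[::-1])))
b=cv2.resize(c["color"][95:300,225:415],None,fx=2.9,fy=2.9,interpolation=cv2.INTER_CUBIC)[...,::-1];cv2.imwrite("pics/w1c.png",b)
```

```text
grip z 0.10761966992858596 flange z 0.08159427428967181 box z 0.04938581733850406
grip (582.1030883789062, 161.4425506591797, 18.498117446899414)
flange (582.5306396484375, 160.86874389648438, 34.12209701538086)
btn 0.0711614067765114 (577.2210693359375, 69.83035278320312, 12.413285255432129)
rib 1511 [0.5716663  0.15001732] -132.8537076123372
```

View pics/w1c.png

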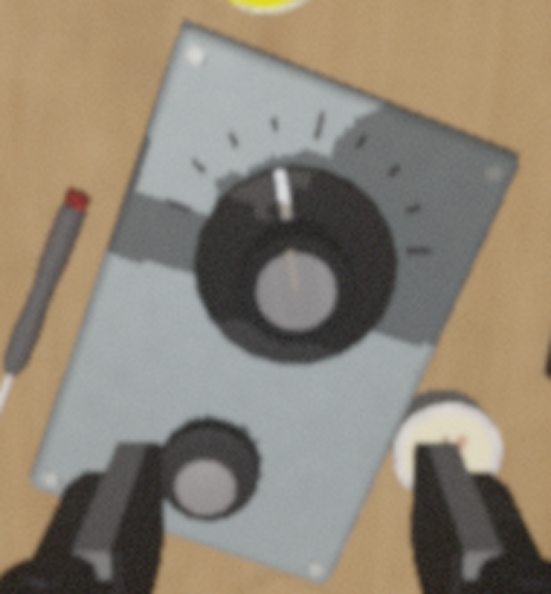

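This confirms click 3. I'll centre on (0.5815, 0.160) and descend to just above the grip, then creep.

Emit:
{"fn": "send_rows", "kwargs": {
  "motion": [
    [0, 0, 0, 1, 2, 15, 0],
    [0, 0, 0, 0, 0, 20, 0],
    [0, 0, 0, 0, 0, 20, 0],
    [0, 0, 0, 0, 0, 20, 0],
    [0, 0, 0, 0, 0, 20, 0],
    [0, 0, 0, 0, 0, 15, 0],
    [0, 0, 0, 0, 0, 6, 0],
    [0, 0, 0, 0, 0, 0, 0],
    [0, 0, 0, 0, 0, 0, 0],
    [0, 0, 0, 0, 0, 0, 0]
  ]
}}

```text
time_s: 4.15
eef_pos: [0.5827, 0.1602, 0.1165]
eef_rot: [0.001, 0.588, 0.809, 0.001]
wrist_force: [-0.7, 0.7, 0.6]
opening: 0.503
grasp_force: 0.0
```

Emit:
{"fn": "send_rows", "kwargs": {
  "motion": [
    [0, 0, 0, 0, 0, 1.5, 0],
    [0, 0, 0, 0, 0, 1.5, 0],
    [0, 0, 0, 0, 0, 1.5, 0],
    [0, 0, 0, 0, 0, 1.5, 0],
    [0, 0, 0, 0, 0, 1.5, 0],
    [0, 0, 0, 0, 0, 1.5, 0],
    [0, 0, 0, 0, 0, 1.5, 0],
    [0, 0, 0, 0, 0, 1.5, 0],
    [0, 0, 0, 0, 0, 0, 0],
    [0, 0, 0, 0, 0, 0, 0]
  ]
}}

```text
time_s: 5.15
eef_pos: [0.5818, 0.1601, 0.1033]
eef_rot: [-0.0, 0.588, 0.809, -0.0]
wrist_force: [1.0, 0.3, 0.2]
opening: 0.496
grasp_force: 0.0
```

Emit:
{"fn": "send_rows", "kwargs": {
  "motion": [
    [0, 0, 0, 0, 0, 2, 0],
    [0, 0, 0, 0, 0, 2, 0],
    [0, 0, 0, 0, 0, 2, 0],
    [0, 0, 0, 0, 0, 2, 0],
    [0, 0, 0, 0, 0, 2, 0],
    [0, 0, 0, 0, 0, 2, 0],
    [0, 0, 0, 0, 0, 2, 0],
    [0, 0, 0, 0, 0, 2, 0],
    [0, 0, 0, 0, 0, 0, 0],
    [0, 0, 0, 0, 0, 0, 0]
  ]
}}

```text
time_s: 6.15
eef_pos: [0.5818, 0.1601, 0.0873]
eef_rot: [-0.0, 0.588, 0.809, -0.0]
wrist_force: [-0.1, -0.1, -0.6]
opening: 0.501
grasp_force: 0.0
```

Emit:
{"fn": "send_rows", "kwargs": {
  "motion": [
    [0, 0, 0, 0, 0, 0, 0.1],
    [0, 0, 0, 0, 0, 0, 0.1],
    [0, 0, 0, 0, 0, 0, 0.16],
    [0, 0, 0, 0, 0, 0, 0.16],
    [0, 0, 0, 0, 0, 0, 0.2],
    [0, 0, 0, 0, 0, 0, 0.2],
    [0, 0, 0, 0, 0, 0, 0.24],
    [0, 0, 0, 0, 0, 0, 0.24],
    [0, 0, 0, 0, 0, 0, 0.24],
    [0, 0, 0, 0, 0, 0, 0.24]
  ]
}}

```text
time_s: 7.15
eef_pos: [0.582, 0.1601, 0.0875]
eef_rot: [0.0, 0.588, 0.809, 0.0]
wrist_force: [0.5, 0.1, 3.0]
opening: 0.392
grasp_force: 46.6
```

```bash
cat > s.py <<'E'
from bench import ctrl
from h import *
o=ctrl.get_obs();T=tool(o);print({k:np.round(o[k],4).tolist() for k in("time_s","eef_pos","wrist_force","torque","opening","grasp_force")},"yaw",np.degrees(np.arctan2(T[1,0],T[0,0])).round(2),"q6",o["q"][5])
E
python3 s.py
```

```text
{'time_s': 7.15, 'eef_pos': [0.582, 0.1601, 0.0875], 'wrist_force': [0.5106, 0.0829, 2.9659], 'torque': [0.0217, -0.0593, -0.025], 'opening': 0.3918, 'grasp_force': 46.6489} yaw 108.02 q6 -0.2424978046951243
```

Emit:
{"fn": "send_rows", "kwargs": {
  "motion": [
    [0, 0, 0, 0, 0, 0.5, 0.24],
    [0, 0, 0, 0, 0, 0.5, 0.24],
    [0, 0, 0, 0, 0, 0.5, 0.24],
    [0, 0, 0, 0, 0, 0.5, 0.24],
    [0, 0, 0, 0, 0, 0.5, 0.24],
    [0, 0, 0, 0, 0, 0.5, 0.24],
    [0, 0, 0, 0, 0, 0.5, 0.24],
    [0, 0, 0, 0, 0, 0.5, 0.24],
    [0, 0, 0, 0, 0, 0, 0.24],
    [0, 0, 0, 0, 0, 0, 0.24]
  ]
}}

```text
time_s: 8.15
eef_pos: [0.5821, 0.1601, 0.0836]
eef_rot: [0.0, 0.588, 0.809, 0.0]
wrist_force: [0.3, 0.8, 5.0]
opening: 0.395
grasp_force: 46.7
```

```bash
python3 s.py
```

```text
{'time_s': 8.15, 'eef_pos': [0.5821, 0.1601, 0.0836], 'wrist_force': [0.3199, 0.8297, 5.0242], 'torque': [0.0203, 0.0348, -0.0462], 'opening': 0.3952, 'grasp_force': 46.7388} yaw 108.02 q6 -0.24252304508344139
```

Emit:
{"fn": "send_rows", "kwargs": {
  "motion": [
    [0, 0, 0, 0, 0, 0.5, 0.24],
    [0, 0, 0, 0, 0, 0.5, 0.24],
    [0, 0, 0, 0, 0, 0.5, 0.24],
    [0, 0, 0, 0, 0, 0.3, 0.24],
    [0, 0, 0, 0, 0, 0, 0.24],
    [0, 0, 0, 0, 0, 0, 0.24],
    [0, 0, 0, 0, 0, 0, 0.24],
    [0, 0, 0, 0, 0, 0, 0.24],
    [0, 0, 0, 0, 0, 0, 0.24],
    [0, 0, 0, 0, 0, 0, 0.24]
  ]
}}

```text
time_s: 9.15
eef_pos: [0.5821, 0.1601, 0.0821]
eef_rot: [0.0, 0.588, 0.809, 0.0]
wrist_force: [-1.1, -0.4, 7.2]
opening: 0.389
grasp_force: 47.0
```

```bash
python3 s.py
```

```text
{'time_s': 9.15, 'eef_pos': [0.5821, 0.1601, 0.0821], 'wrist_force': [-1.0558, -0.3635, 7.193], 'torque': [0.0747, 0.2561, -0.0049], 'opening': 0.3892, 'grasp_force': 46.9678} yaw 108.02 q6 -0.24249442265692445
```

Emit:
{"fn": "send_rows", "kwargs": {
  "motion": [
    [0, 0, 0, 0, 0, 0.5, 0.24],
    [0, 0, 0, 0, 0, 0.4, 0.24],
    [0, 0, 0, 0, 0, 0, 0.24],
    [0, 0, 0, 0, 0, 0, 0.24],
    [0, 0, 0, 0, 0, 0, 0.24],
    [0, 0, 0, 0, 0, 0, 0.24],
    [0, 0, 0, 0, 0, 0, 0.24],
    [0, 0, 0, 0, 0, 0, 0.24],
    [0, 0, 0, 0, 0, 0, 0.24],
    [0, 0, 0, 0, 0, 0, 0.24]
  ]
}}

```text
time_s: 10.15
eef_pos: [0.5821, 0.1601, 0.0812]
eef_rot: [0.0, 0.588, 0.809, 0.0]
wrist_force: [-1.0, -0.9, 7.4]
opening: 0.391
grasp_force: 47.0
```

```bash
python3 s.py
python3 - <<'E'
from bench import ctrl
import numpy as np
print(np.mean([ctrl.get_obs()["wrist_force"] for _ in range(20)],0))
E
```

```text
{'time_s': 10.15, 'eef_pos': [0.5821, 0.1601, 0.0812], 'wrist_force': [-0.9603, -0.8784, 7.3909], 'torque': [0.0641, 0.266, 0.0577], 'opening': 0.3908, 'grasp_force': 47.0496} yaw 108.02 q6 -0.24247824792830144
[-0.96029064 -0.87842968  7.39093915]
```

Emit:
{"fn": "send_rows", "kwargs": {
  "motion": [
    [0, 0, -1, 0, 0, 0, 0.24],
    [0, 0, -1, 0, 0, 0, 0.24],
    [0, 0, -1, 0, 0, 0, 0.24],
    [0, 0, -1, 0, 0, 0, 0.24],
    [0, 0, 0, 0, 0, 0, 0.24],
    [0, 0, 0, 0, 0, 0, 0.24],
    [0, 0, 0, 0, 0, 0, 0.24],
    [0, 0, 0, 0, 0, 0, 0.24],
    [0, 0, 0, 0, 0, 0, 0.24],
    [0, 0, 0, 0, 0, 0, 0.24]
  ]
}}

```text
time_s: 11.15
eef_pos: [0.5821, 0.1601, 0.0813]
eef_rot: [0.0, 0.559, 0.829, 0.0]
wrist_force: [-1.3, 0.6, 9.2]
opening: 0.388
grasp_force: 47.0
```

```bash
python3 s.py
```

```text
{'time_s': 11.15, 'eef_pos': [0.5821, 0.1601, 0.0813], 'wrist_force': [-1.2753, 0.598, 9.2384], 'torque': [0.0263, 0.2809, -0.085], 'opening': 0.3885, 'grasp_force': 46.9754} yaw 112.02 q6 -0.31221037420547104
```

Emit:
{"fn": "send_rows", "kwargs": {
  "motion": [
    [0, 0, -4, 0, 0, 0, 0.24],
    [0, 0, -4, 0, 0, 0, 0.24],
    [0, 0, -4, 0, 0, 0, 0.24],
    [0, 0, -4, 0, 0, 0, 0.24],
    [0, 0, -4, 0, 0, 0, 0.24],
    [0, 0, -4, 0, 0, 0, 0.24],
    [0, 0, -4, 0, 0, 0, 0.24],
    [0, 0, -4, 0, 0, 0, 0.24],
    [0, 0, -4, 0, 0, 0, 0.24],
    [0, 0, 0, 0, 0, 0, 0.24]
  ]
}}

```text
time_s: 12.15
eef_pos: [0.582, 0.1599, 0.0813]
eef_rot: [0.0, 0.275, 0.962, -0.0]
wrist_force: [-2.0, -0.5, 8.4]
opening: 0.393
grasp_force: 47.0
```

```bash
python3 s.py
python3 - <<'E'
from bench import ctrl
from h import *
o=ctrl.get_obs();T=tool(o);c=ctrl.camera("wrist");np.savez("pics/w2.npz",E=T@c["hand_eye"],**c)
cv2.imwrite("pics/w2.png",cv2.resize(c["color"],(800,500))[...,::-1])
E
```

```text
{'time_s': 12.15, 'eef_pos': [0.582, 0.1599, 0.0813], 'wrist_force': [-1.964, -0.4517, 8.3981], 'torque': [-0.1455, 0.3365, -0.0019], 'opening': 0.3935, 'grasp_force': 46.9899} yaw 148.14 q6 -0.9425476182068677
```

View pics/w2.png

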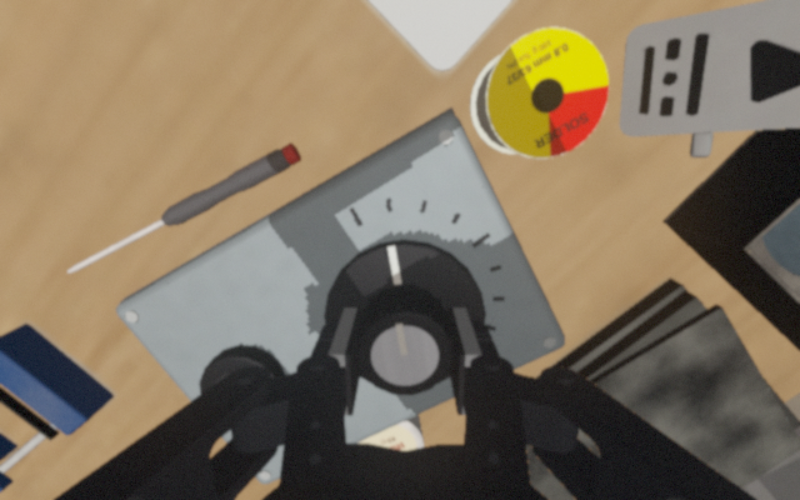

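The rib (393,265) followed to click 1 (388,204) with no slip. Now I go on to the stop.

Emit:
{"fn": "send_rows", "kwargs": {
  "motion": [
    [0, 0, -4, 0, 0, 0, 0.24],
    [0, 0, -4, 0, 0, 0, 0.24],
    [0, 0, -4, 0, 0, 0, 0.24],
    [0, 0, -4, 0, 0, 0, 0.24],
    [0, 0, -2, 0, 0, 0, 0.24],
    [0, 0, -1, 0, 0, 0, 0.24],
    [0, 0, -1, 0, 0, 0, 0.24],
    [0, 0, 0, 0, 0, 0, 0.24],
    [0, 0, 0, 0, 0, 0, 0.24],
    [0, 0, 0, 0, 0, 0, 0.24]
  ]
}}

```text
time_s: 13.2
eef_pos: [0.582, 0.1599, 0.0813]
eef_rot: [0.0, 0.104, 0.995, -0.0]
wrist_force: [-1.4, -0.7, 7.6]
opening: 0.39
grasp_force: 47.0
```

```bash
python3 s.py
```

```text
{'time_s': 13.2, 'eef_pos': [0.582, 0.1599, 0.0813], 'wrist_force': [-1.3756, -0.6959, 7.5918], 'torque': [-0.1725, 0.3389, 0.0601], 'opening': 0.3904, 'grasp_force': 46.9979} yaw 168.03 q6 -1.289673473981089
```

Emit:
{"fn": "send_rows", "kwargs": {
  "motion": [
    [0, 0, -0.5, 0, 0, 0, 0.24],
    [0, 0, -0.5, 0, 0, 0, 0.24],
    [0, 0, -0.5, 0, 0, 0, 0.24],
    [0, 0, 0, 0, 0, 0, 0.24],
    [0, 0, 0, 0, 0, 0, 0.24],
    [0, 0, 0, 0, 0, 0, 0.24],
    [0, 0, 0, 0, 0, 0, 0.24],
    [0, 0, 0, 0, 0, 0, 0.24],
    [0, 0, 0, 0, 0, 0, 0.24],
    [0, 0, 0, 0, 0, 0, 0.24]
  ]
}}

```text
time_s: 14.2
eef_pos: [0.582, 0.1599, 0.0812]
eef_rot: [0.0, 0.092, 0.996, -0.0]
wrist_force: [-0.9, -0.8, 9.1]
opening: 0.39
grasp_force: 47.0
```

```bash
python3 s.py
```

```text
{'time_s': 14.2, 'eef_pos': [0.582, 0.1599, 0.0812], 'wrist_force': [-0.853, -0.8215, 9.1078], 'torque': [-0.102, 0.2883, -0.4948], 'opening': 0.3903, 'grasp_force': 46.9921} yaw 169.46 q6 -1.3150558097579546
```

The stop is firm: −0.49 N·m at 1.4° past the notch, so the stop's yaw is about 168.0°. Now I turn clockwise 80° to yaw 88°.

Emit:
{"fn": "send_rows", "kwargs": {
  "motion": [
    [0, 0, 4, 0, 0, 0, 0.24],
    [0, 0, 4, 0, 0, 0, 0.24],
    [0, 0, 4, 0, 0, 0, 0.24],
    [0, 0, 4, 0, 0, 0, 0.24],
    [0, 0, 4, 0, 0, 0, 0.24],
    [0, 0, 4, 0, 0, 0, 0.24],
    [0, 0, 4, 0, 0, 0, 0.24],
    [0, 0, 4, 0, 0, 0, 0.24],
    [0, 0, 4, 0, 0, 0, 0.24],
    [0, 0, 4, 0, 0, 0, 0.24]
  ]
}}

```text
time_s: 15.2
eef_pos: [0.582, 0.16, 0.0812]
eef_rot: [0.0, 0.428, 0.904, 0.0]
wrist_force: [-1.0, 0.5, 7.5]
opening: 0.391
grasp_force: 47.0
```

Emit:
{"fn": "send_rows", "kwargs": {
  "motion": [
    [0, 0, 4, 0, 0, 0, 0.24],
    [0, 0, 4, 0, 0, 0, 0.24],
    [0, 0, 4, 0, 0, 0, 0.24],
    [0, 0, 4, 0, 0, 0, 0.24],
    [0, 0, 4, 0, 0, 0, 0.24],
    [0, 0, 4, 0, 0, 0, 0.24],
    [0, 0, 4, 0, 0, 0, 0.24],
    [0, 0, 4, 0, 0, 0, 0.24],
    [0, 0, 4, 0, 0, 0, 0.24],
    [0, 0, 3, 0, 0, 0, 0.24]
  ]
}}

```text
time_s: 16.2
eef_pos: [0.5822, 0.1602, 0.0813]
eef_rot: [0.0, 0.705, 0.709, 0.0]
wrist_force: [-1.5, 0.1, 7.8]
opening: 0.395
grasp_force: 47.0
```

```bash
python3 s.py
```

```text
{'time_s': 16.2, 'eef_pos': [0.5822, 0.1602, 0.0813], 'wrist_force': [-1.4559, 0.09, 7.8323], 'torque': [0.1167, 0.2422, -0.0304], 'opening': 0.3954, 'grasp_force': 46.9738} yaw 90.37 q6 0.06561745834536617
```

Emit:
{"fn": "send_rows", "kwargs": {
  "motion": [
    [0, 0, 1, 0, 0, 0, 0.24],
    [0, 0, 0.8, 0, 0, 0, 0.24],
    [0, 0, 0, 0, 0, 0, 0.24],
    [0, 0, 0, 0, 0, 0, 0.24],
    [0, 0, 0, 0, 0, 0, 0.24],
    [0, 0, 0, 0, 0, 0, 0.24],
    [0, 0, 0, 0, 0, 0, 0.24],
    [0, 0, 0, 0, 0, 0, 0.24],
    [0, 0, 0, 0, 0, 0, 0.24],
    [0, 0, 0, 0, 0, 0, 0.24]
  ]
}}

```text
time_s: 17.2
eef_pos: [0.5822, 0.1602, 0.0814]
eef_rot: [0.0, 0.715, 0.699, 0.0]
wrist_force: [-1.4, 1.9, 8.0]
opening: 0.39
grasp_force: 47.0
```

```bash
python3 s.py
python3 - <<'E'
from bench import ctrl
from h import *
o=ctrl.get_obs();T=tool(o);c=ctrl.camera("wrist");np.savez("pics/w3.npz",E=T@c["hand_eye"],**c)
cv2.imwrite("pics/w3.png",cv2.resize(c["color"],(800,500))[...,::-1])
E
```

```text
{'time_s': 17.2, 'eef_pos': [0.5822, 0.1602, 0.0814], 'wrist_force': [-1.3522, 1.9213, 7.9522], 'torque': [0.1198, 0.2168, -0.0715], 'opening': 0.39, 'grasp_force': 46.9775} yaw 88.71 q6 0.09448351595754836
```

View pics/w3.png

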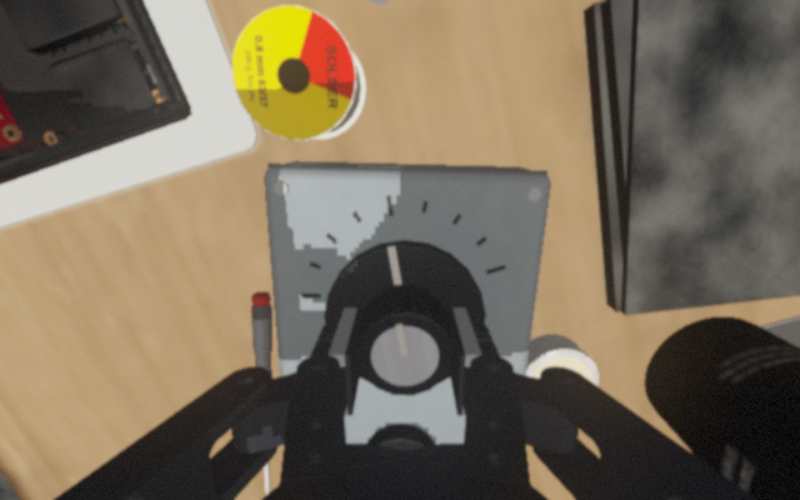

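The dial points at the long "four" rib (389,205). I ease it up, release it and lift clear.

Emit:
{"fn": "send_rows", "kwargs": {
  "motion": [
    [0, 0, 0, 0, 0, -1, 0.24],
    [0, 0, 0, 0, 0, -1, 0.24],
    [0, 0, 0, 0, 0, -1, 0.24],
    [0, 0, 0, 0, 0, -1, 0.24],
    [0, 0, 0, 0, 0, 0, 0.24],
    [0, 0, 0, 0, 0, 0, 0.15],
    [0, 0, 0, 0, 0, 0, 0.05],
    [0, 0, 0, 0, 0, 0, -0.05],
    [0, 0, 0, 0, 0, 0, -0.1],
    [0, 0, 0, 0, 0, 0, -0.1]
  ]
}}

```text
time_s: 18.25
eef_pos: [0.5815, 0.1601, 0.0842]
eef_rot: [-0.0, 0.715, 0.699, -0.0]
wrist_force: [-0.2, -0.9, -0.0]
opening: 0.553
grasp_force: 0.0
```

Emit:
{"fn": "send_rows", "kwargs": {
  "motion": [
    [0, 0, 0, 0, 0, -3, -0.1],
    [0, 0, 0, 0, 0, -5, -0.1],
    [0, 0, 0, 0, 0, -8, -0.1],
    [0, 0, 0, 0, 0, -10, -0.1],
    [0, 0, 0, 0, 0, -15, -0.1],
    [0, 0, 0, 0, 0, -15, -0.1],
    [0, 0, 0, 0, 0, -15, -0.1],
    [0, 0, 0, 0, 0, -15, -0.1],
    [0, 0, 0, 0, 0, 0, -0.1],
    [0, 0, 0, 0, 0, 0, -0.1]
  ]
}}

```text
time_s: 19.25
eef_pos: [0.582, 0.1601, 0.1711]
eef_rot: [0.0, 0.715, 0.699, 0.0]
wrist_force: [-0.3, -0.3, -1.0]
opening: 0.551
grasp_force: 0.0
```

```bash
python3 s.py
python3 - <<'E'
from bench import ctrl
from h import *
o=ctrl.get_obs();T=tool(o);c=ctrl.camera("wrist");E=T@c["hand_eye"];np.savez("pics/w4.npz",E=E,**c)
z=cloud(c,E)[...,2]
cv2.imwrite("pics/w4.png",cv2.resize(c["color"],(800,500))[...,::-1])
E
```

```text
{'time_s': 19.25, 'eef_pos': [0.582, 0.1601, 0.1711], 'wrist_force': [-0.2564, -0.2978, -0.9853], 'torque': [-0.0348, 0.011, -0.0247], 'opening': 0.5507, 'grasp_force': 0.0} yaw 88.72 q6 0.09432399073680191
```

View pics/w4.png

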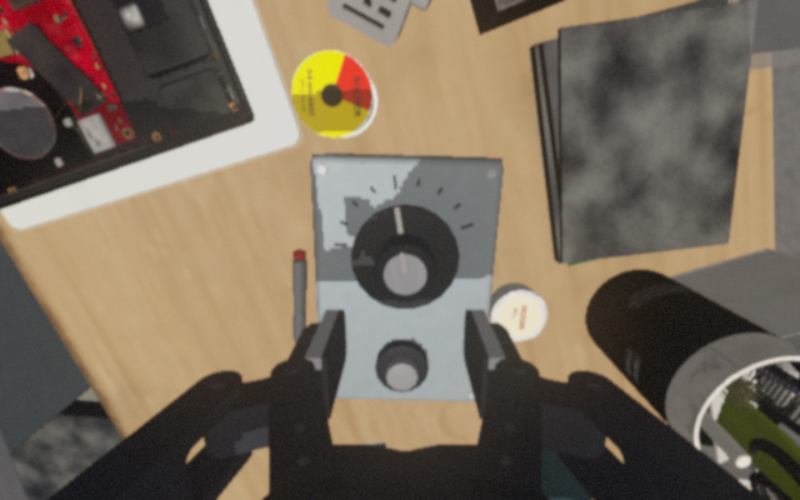

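The dial stands out, pointing at the four rib, with its neighbours unmoved. Next I shut the fingers and go over the button at (0.5765, 0.068), whose top is near 0.0715.

Emit:
{"fn": "send_rows", "kwargs": {
  "motion": [
    [0, 0, 0, -15, -0.4, 0, 1],
    [0, 0, 0, -20, -1, 0, 1],
    [0, 0, 0, -20, -1, 0, 1],
    [0, 0, 0, -20, -0.5, 0, 1],
    [0, 0, 0, -17, -0.5, 0, 1],
    [0, 0, 0, 0, 0, 0, 1],
    [0, 0, 0, 0, 0, 0, 1],
    [0, 0, 0, 0, 0, 0, 1],
    [0, 0, 0, 0, 0, 0, 1],
    [0, 0, 0, 0, 0, 0, 1]
  ]
}}

```text
time_s: 20.3
eef_pos: [0.5763, 0.0688, 0.1705]
eef_rot: [-0.0, 0.715, 0.7, 0.0]
wrist_force: [0.5, -0.2, -0.8]
opening: 0.001
grasp_force: 0.0
```

Emit:
{"fn": "send_rows", "kwargs": {
  "motion": [
    [0, 0, 0, 0, 0, 15, 1],
    [0, 0, 0, 0, 0, 20, 1],
    [0, 0, 0, 0, 0, 20, 1],
    [0, 0, 0, 0, 0, 18, 1],
    [0, 0, 0, 0, 0, 10, 1],
    [0, 0, 0, 0, 0, 5, 1],
    [0, 0, 0, 0, 0, 3, 1],
    [0, 0, 0, 0, 0, 0, 1],
    [0, 0, 0, 0, 0, 0, 1],
    [0, 0, 0, 0, 0, 0, 1]
  ]
}}

```text
time_s: 21.3
eef_pos: [0.577, 0.0681, 0.0804]
eef_rot: [0.001, 0.715, 0.699, 0.0]
wrist_force: [0.0, 0.9, -0.6]
opening: 0.003
grasp_force: 0.0
```

```bash
python3 s.py
```

```text
{'time_s': 21.3, 'eef_pos': [0.577, 0.0681, 0.0804], 'wrist_force': [0.0221, 0.8984, -0.6167], 'torque': [-0.0242, -0.0253, 0.0389], 'opening': 0.0031, 'grasp_force': 0.0} yaw 88.72 q6 -0.06430124765258567
```

Emit:
{"fn": "send_rows", "kwargs": {
  "motion": [
    [0, 0, 0, 0, 0, 1, 1],
    [0, 0, 0, 0, 0, 1, 1],
    [0, 0, 0, 0, 0, 1, 1],
    [0, 0, 0, 0, 0, 1, 1],
    [0, 0, 0, 0, 0, 1, 1],
    [0, 0, 0, 0, 0, 1, 1],
    [0, 0, 0, 0, 0, 1, 1],
    [0, 0, 0, 0, 0, 1, 1],
    [0, 0, 0, 0, 0, 1, 1],
    [0, 0, 0, 0, 0, 1, 1]
  ]
}}

```text
time_s: 22.3
eef_pos: [0.5764, 0.0682, 0.0697]
eef_rot: [-0.0, 0.715, 0.699, -0.0]
wrist_force: [-1.8, 0.3, 2.2]
opening: 0.0
grasp_force: 1.3
```

Emit:
{"fn": "send_rows", "kwargs": {
  "motion": [
    [0, 0, 0, 0, 0, 1, 1],
    [0, 0, 0, 0, 0, 1, 1],
    [0, 0, 0, 0, 0, 1, 1],
    [0, 0, 0, 0, 0, 0, 1],
    [0, 0, 0, 0, 0, 0, 1],
    [0, 0, 0, 0, 0, 0, 1],
    [0, 0, 0, 0, 0, 0, 1],
    [0, 0, 0, 0, 0, 0, 1],
    [0, 0, 0, 0, 0, 0, 1],
    [0, 0, 0, 0, 0, 0, 1]
  ]
}}

```text
time_s: 23.3
eef_pos: [0.5764, 0.0682, 0.0666]
eef_rot: [-0.0, 0.715, 0.699, 0.0]
wrist_force: [-2.9, 0.3, 4.4]
opening: -0.001
grasp_force: 2.2
```

Emit:
{"fn": "send_rows", "kwargs": {
  "motion": [
    [0, 0, 0, 0, 0, 0.5, 1],
    [0, 0, 0, 0, 0, 0.5, 1],
    [0, 0, 0, 0, 0, 0, 1],
    [0, 0, 0, 0, 0, 0, 1],
    [0, 0, 0, 0, 0, 0, 1],
    [0, 0, 0, 0, 0, 0, 1],
    [0, 0, 0, 0, 0, 0, 1],
    [0, 0, 0, 0, 0, 0, 1],
    [0, 0, 0, 0, 0, 0, 1],
    [0, 0, 0, 0, 0, 0, 1]
  ]
}}

```text
time_s: 24.3
eef_pos: [0.5764, 0.0682, 0.066]
eef_rot: [0.0, 0.715, 0.699, 0.0]
wrist_force: [-3.7, 0.2, 8.4]
opening: 0.002
grasp_force: 4.0
```

Emit:
{"fn": "send_rows", "kwargs": {
  "motion": [
    [0, 0, 0, 0, 0, 0.5, 1],
    [0, 0, 0, 0, 0, 0, 1],
    [0, 0, 0, 0, 0, 0, 1],
    [0, 0, 0, 0, 0, 0, 1],
    [0, 0, 0, 0, 0, 0, 1],
    [0, 0, 0, 0, 0, 0, 1],
    [0, 0, 0, 0, 0, 0, 1],
    [0, 0, 0, 0, 0, 0, 1],
    [0, 0, 0, 0, 0, 0, 1],
    [0, 0, 0, 0, 0, 0, 1]
  ]
}}

```text
time_s: 25.3
eef_pos: [0.5765, 0.0682, 0.0659]
eef_rot: [0.0, 0.715, 0.699, -0.0]
wrist_force: [-5.1, 1.2, 12.1]
opening: -0.001
grasp_force: 5.7
```

The button is bottomed: 6 mm of travel and 12 N against the stop. Now I lift off.

Emit:
{"fn": "send_rows", "kwargs": {
  "motion": [
    [0, 0, 0, 0, 0, -2, 1],
    [0, 0, 0, 0, 0, -5, 1],
    [0, 0, 0, 0, 0, -10, 1],
    [0, 0, 0, 0, 0, -20, 1],
    [0, 0, 0, 0, 0, -30, 1],
    [0, 0, 0, 0, 0, -30, 1],
    [0, 0, 0, 0, 0, -30, 1],
    [0, 0, 0, 0, 0, -20, 1],
    [0, 0, 0, 0, 0, -10, 1],
    [0, 0, 0, 0, 0, 0, 1]
  ]
}}

```text
time_s: 26.3
eef_pos: [0.5772, 0.0681, 0.2237]
eef_rot: [0.001, 0.715, 0.699, 0.001]
wrist_force: [0.4, 0.4, -0.5]
opening: 0.003
grasp_force: 0.0
```

```bash
python3 s.py
python3 - <<'E'
from bench import ctrl
from h import *
c=ctrl.camera("wrist")
cv2.imwrite("pics/w5.png",cv2.resize(c["color"],(800,500))[...,::-1])
E
```

```text
{'time_s': 26.3, 'eef_pos': [0.5772, 0.0681, 0.2237], 'wrist_force': [0.3982, 0.4206, -0.5195], 'torque': [0.0033, 0.0121, -0.0112], 'opening': 0.0026, 'grasp_force': 0.0} yaw 88.72 q6 -0.0642998119406515
```

View pics/w5.png

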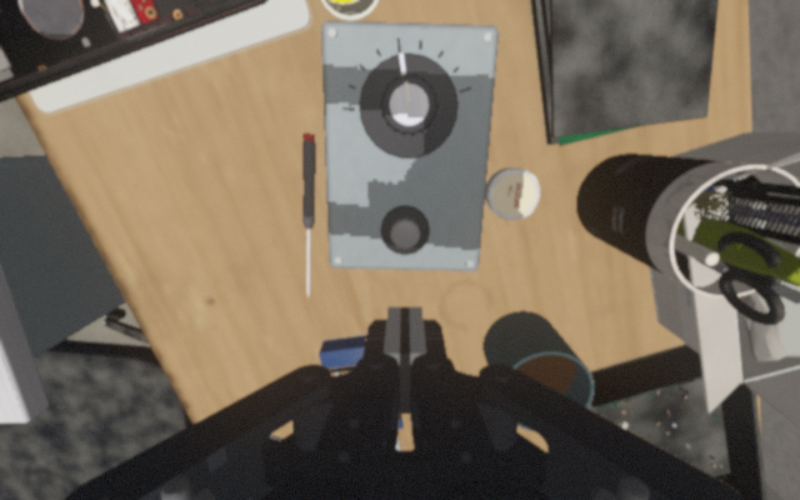

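The dial's rib (403,63) points at the four rib (400,45). The button is out again and everything round the box is in place.

```bash
python3 -c "
from bench import ctrl
print(ctrl.hand_in())"
```

```text
the job is handed in; nothing more can be done
None
```

The job is handed in: I turned the dial back to its end stop, then four clicks clockwise to four, let it spring out, and pressed the start button fully down once; the reel, driver and jar were not touched (no verdict came back).

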